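# Set and lock the loaf stop on a bread slicing guide

## Robot

A 6-joint arm with a two-finger parallel gripper is mounted at the origin on the work surface. World frame = base frame: x ahead of the robot, y to its left, z up, the work surface at z = 0. Lengths are in m, angles in rad, forces in N, time in s.
With the tool pointing down it reaches from about 0.375 to 0.975 m from the base axis. Payload 3.8 kg.
Tool frame: the origin (TCP) lies at the centre of the arm's flange, where the gripper is bolted on; the fingertips stand 173 mm ahead of it and the grasp point (between the pads) lies 155 mm ahead of it (bot.tip_reach is the distance from the TCP to the fingertips, in m); z points along the fingers, y is the line along which they close (so a half turn about z gives the same grasp; the last joint's range is limited). The gripper opens to 85 mm and grips with 20 to 120 N. Pads are 22 mm wide; open, the fingers measure 114 mm over their backs; the gripper's body (76 mm by 85 mm) begins 54 mm behind the grasp point. The pads swing forward as they close: fully open they stand 13 mm farther back than shut.
Start: joints at [-1.374, 0.264, 1.604, -0, 1.274, -0.037], TCP at [0.156, -0.657, 0.405] pointing down, gripper open.
Joint ranges: [-2.63, 2.63], [-0.94, 2.18], [0.31, 2.57], [-1.31, 4.45], [0, 2.66], [-2.55, 2.55]. Speed limits (rad/s): [2.57, 2.57, 3.14, 3.14, 3.14, 3.14].

## Interface

Orientations are given as a rotation vector (axis times angle).
In Python, from workcell import bot gives the robot as it stands.
- The arm moves only by the tool drive_tool, never from a script. Its arguments are lists of equal length, an entry for each row: "claw": the finger opening in mm, from 0 to 85.4; "slide": the shift along the world's x, y, z each as a share of 0.5 m, from -1 to 1, a list of three; "yaw": the turn about the world's z as a share of 180 degrees, from -1 to 1. A call has 1 to 8 rows; each row is the pose to reach, as a shift and turn from the pose commanded when the call began, turning the shorter way round; what a row does not reach only later rows make up. A row lasts 1/12 s, in which the tool goes at most 41.7 mm and 7.16 degrees, less where a joint would pass 70% of its speed; a pose out of reach is approached as far as the arm can. A call with a number of a shift or a turn outside -1 to 1 is refused whole. A call with a gripper value outside its range is refused whole. The fingers move at their own pace and stop on an object; "newtons" is the grip in N (left out, the last holds). Time passes only in rows, so rows that repeat a pose let the fingers close. It gives the time, the measured TCP pose, the force, the opening and the grip force at its end, in the units of the state.
- bot.read_state(): the state, without advancing time (a new reading comes with each control period).
- bot.read_camera(name): name is "side" or "top" or "wrist"; returns a dict with "color" (420x560x3 uint8, red, green, blue), "depth" (420x560 float32, m along the optical axis (not along the pixel's ray), 0 where there is no reading), "mtx" (3x3 intrinsics, pixels), "eye" and "rotation" of the camera in the world. Camera axes: x right, y up, looking along -z (the intrinsics and any distortion apply to the point x, -y, -z); pixel columns grow to the right and rows downward; lengths in m; the calibration is good to about 2 mm. The wrist camera is an equidistant fisheye: a pixel r from the principal point sees the ray r / f radians off the axis. A picture is of the moment at which its call begins.
- bot.finish_job(): hands the job in; it is judged then, once.
The state is a dict: "time": time; "q": joint angles; "joint_vel": joint speeds; "joint_torque": joint torques, N m; "tool_pos": TCP position; "tcp_rot": TCP orientation; "wrist_force": force on the tool from outside, world axes, zero at the start; "torque": the same for the moment, N m; "width": opening from 0.0 (shut) to 1.0 (fully open); "grip_force": force on a finger pad.
Only numpy, scipy, OpenCV 4.12 (cv2) and the standard library are available. Lean on these libraries where they do the work, as an engineer would, in place of code of your own. Each camera call takes 0.05 s, during which the arm holds its last target. There are 200 camera calls.

## Task

Get the loaf on the slicing guide ready for cutting: turn the T-shaped clamp knob anticlockwise until the sliding stop is free, then push the stop along its rail so that it slides the loaf gently and squarely up against the wooden end plate. With the stop snug against the loaf, turn the knob clockwise again until the stop is locked tight. Do not crush the loaf, and leave the other loaf, the bread pan and the bread knife where they are.

Things in the scene. Friction and masses are not known exactly. Their poses are not given: they have to be found in the camera images.
- slicer: slicing guide fixed to the table: beech board, x -97 to 137 mm, y -235 to 235 mm, top 26 mm above the table. Origin on the table; y runs along the guide towards the end plate, x from the slotted wall towards the rail, z up. The slotted knife wall (85 mm high above the board) lines the low-x side: inner face at x = -75, y -157 to 165 mm. The loaf lies between it and the rail.
- end_plate: fixed wooden end plate standing across the board, 150 mm wide, 20 mm thick, 85 mm high. Origin at its underside centre; the face the loaf comes up against lies 10 mm from it towards -y, at y = 165 mm of the guide's frame. Axes parallel to the guide's.
- rail: aluminium rail along the guide's y at its x = 95 mm, 24 mm wide, 410 mm long, its top 40 mm above the table. The stop's saddle rides on it: 54 mm wide, 70 mm long, top 62 mm above the table, the knob above its middle. Origin at the rail's underside centre.
- stop (a joint): travel of the sliding stop along the rail in m: 0 far from the end plate, growing towards it, up to 0.2. The plate's face towards the loaf lies at y = travel - 0.135 m in the guide's frame; with the loaf snug between stop and end plate it reads 0.150. Freed, the stop drags with about 4 N (8 N with the loaf before it) and stays where it is left; locked, it holds about 30 N.
- stop_face (a point): the stop's flat steel plate lies across the board, 8 mm thick, x -68 to 75 mm of the guide, lower edge 28 mm and top edge 74 mm above the table. This point is on its face towards the loaf and end plate (+y), at the guide's x = 0, 51 mm above the table; axes parallel to the guide's.
- stop_back (a point): the same point on the back of the stop plate, 8 mm behind stop_face, where the stop can be pushed towards the end plate. The board behind it is free.
- knob (a joint): turn of the clamp knob in rad: 0 loose (limit of its travel), grows as it is turned clockwise seen from above, to a hard limit at 1.5. Above 1.2 the stop is locked, below 0.45 quite free; it starts locked. Turning takes about 0.15 N m when loose, 0.25 N m when tight; it stays where it is left.
- knob_grip (a point): centre of the knob's black T-bar, on its vertical axis, 87 mm above the table; 50 mm behind stop_face along the guide's y, at the guide's x = 95 mm. Bar 90 mm long (45 mm each side), 18 mm thick, 76 to 98 mm above the table; hub 34 mm across. Axes turn with the knob: bar along this point's y, z up. At knob 0 the bar lies along the rail, at 1.5 nearly across it.
- loaf: seeded loaf on the board between stop and end plate: 150 mm long along its y axis, 100 mm wide, upright sides 70 mm high and a domed crust, 91 mm in all, about 0.6 kg, rigid. Origin at its underside centre. Its length starts roughly along the guide.
- cooling_loaf: bystander: a darker loaf, 135 x 95 x 87 mm, on the table beyond the end plate. Origin at its underside centre.
- bread_pan: bystander: an empty cream-coloured bread pan, 180 x 130 x 85 mm, on the table past the guide's other end. Origin at its underside centre.
- bread_knife: bystander: a bread knife lying on the table along the rail side of the guide, 325 mm long, black handle. Origin near its middle.

How it is judged:
By the outcome, as a careful person would: the job done as asked, in the order asked, and still so for the second after the job is handed in, with the robot touching nothing.
It also fails if it takes over 67 s, if anything falls off the work surface, if the arm or the gripper's body presses on something with over 40 N, if the wrist force passes 120 N, or if a joint passes its speed limit or range.

## Working session

There is one attempt and no reset: what is moved stays moved. The work goes in short steps, Python scripts to look and compute and a tool call to move; the robot and the scene stay as the last step left them, time stands still between calls to the robot, and variables do not carry over. Pictures are saved under pics/ and viewed, at most 10 in all, crops included, and the job is handed in when it is done.

Besides the shell and the picture viewer there is one more tool, called after "Call:" by a JSON object that holds its "api" and its "payload", one argument or row to a line. drive_tool: Moves the arm, as the interface text tells. Shift numbers are shares of 0.5 m and turn numbers shares of 180 degrees, none past 1 either way. Its arguments: {"type":"object","properties":{"claw":{"type":"array","items":{"type":"number"}},"slide":{"type":"array","items":{"type":"array","items":{"type":"number"}}},"yaw":{"type":"array","items":{"type":"number"}},"newtons":{"type":"number"}},"required":["claw","slide","yaw"]}

```bash
mkdir -p pics; cat > h.py <<'E'
import numpy as np,cv2
from workcell import bot
def cloud(c):
    d=c["depth"];K=c["mtx"];v,u=np.mgrid[:d.shape[0],:d.shape[1]]
    p=np.stack([(u-K[0,2])/K[0,0]*d,-(v-K[1,2])/K[1,1]*d,-d],-1)
    return p@np.array(c["rotation"]).T+np.array(c["eye"])
E
python3 - <<'E'
from h import *
for n in("top","side"):
    c=bot.read_camera(n);np.savez(f"{n}0.npz",**c);cv2.imwrite(f"pics/{n}0.png",c["color"][...,::-1])
    print(n,c["mtx"],c["eye"],c["rotation"],c.keys())
s=bot.read_state();print(s)
E
```

```text
top [[516.18617062   0.         285.00606345]
 [  0.         516.18617062 205.91278263]
 [  0.           0.           1.        ]] [ 0.22243929 -0.01040805  1.63310531] [ 0.16974825 -0.17191031 -1.57272822] dict_keys(['color', 'depth', 'mtx', 'eye', 'rotation'])
side [[440.06710609   0.         275.47128798]
 [  0.         440.06710609 208.56930774]
 [  0.           0.           1.        ]] [0.53428499 0.905729   1.08731799] [ 0.02103131 -1.12154991 -2.91900848] dict_keys(['color', 'depth', 'mtx', 'eye', 'rotation'])
{'time': 0.1, 'q': array([-1.37392169e+00,  2.64666392e-01,  1.60523284e+00,  1.81893136e-06,
        1.27367039e+00, -3.68909319e-02]), 'joint_vel': array([ 0.00085233, -0.00279858, -0.00347087, -0.00188735, -0.00144371,
        0.00037608]), 'joint_torque': array([ 4.42348221e-05, -5.16706717e+01, -3.68589628e+01, -1.36380522e-04,
        6.26183653e-03,  2.17698977e-05]), 'tool_pos': array([ 0.15630362, -0.65634192,  0.40349634]), 'tcp_rot': array([-3.11820025e+00, -3.66131916e-01,  2.45267018e-04]), 'wrist_force': array([0.16299916, 0.86201025, 0.63492637]), 'torque': array([-0.03640998,  0.02557446, -0.04469247]), 'grip_force': 0.0, 'width': 0.9967967329609323}
```

View pics/top0.png

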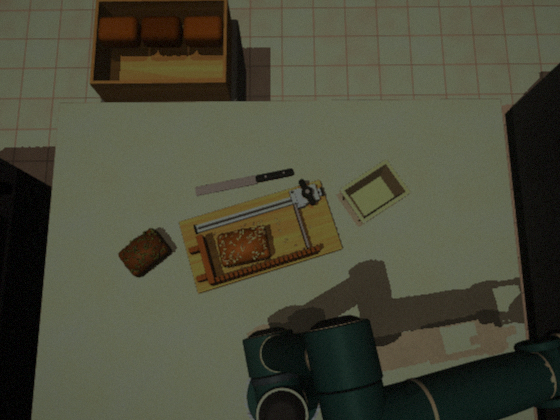

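View pics/side0.png

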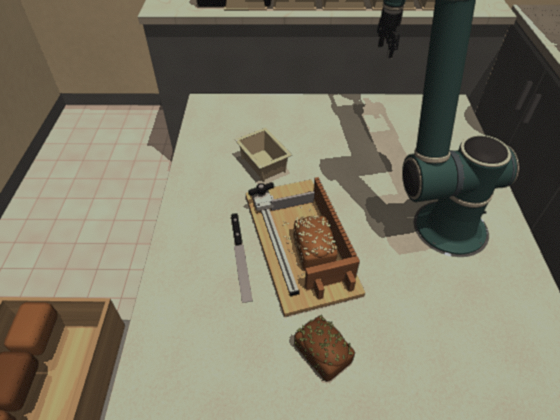

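The top view shows the guide at about px (180–340, 180–290), with the end plate on the left near (205, 255), the knob near (308, 190) and the loaf near (243, 245). The side view shows the same layout, with the knob at about (262, 188). Next I'll measure the guide.

```bash
sed -i 's/np.array(c\["rotation"\]).T/cv2.Rodrigues(np.array(c["rotation"]))[0].T/' h.py
cat > m.py <<'E'
from h import *
for n in("top","side"):
    c=dict(np.load(f"{n}0.npz"));P=cloud(c);np.save(n+"P.npy",P)
    x,y,z=P[...,0],P[...,1],P[...,2]
    reg=(x>.3)&(x<1)&(abs(y)<.45)
    print(n,"table z",np.median(z[reg&(abs(z)<.012)]))
    m=(reg&(z>.015)).astype(np.uint8)
    k,l,st,_=cv2.connectedComponentsWithStats(m)
    for i in range(1,k):
        if st[i,4]>60:
            q=P[l==i];r=cv2.minAreaRect(q[:,:2].astype(np.float32)*1000);print(i,st[i],r,q[:,2].max())
    hsv=cv2.cvtColor(c["color"],cv2.COLOR_RGB2HSV)
    for nm,mm in(("black",(hsv[...,2]<45)&reg&(z>.07)&(z<.12)),("knobheight",reg&(z>.082)&(z<.11)&(y<.05))):
        q=P[mm]; 
        if len(q)>5:
            r=cv2.minAreaRect(q[:,:2].astype(np.float32)*1000);print(nm,len(q),r,q.mean(0),np.percentile(q[:,2],[5,50,95]))
E
python3 m.py
python3 - <<'E'
import cv2,numpy as np
a=cv2.imread("pics/top0.png")[165:305,170:350];a=cv2.resize(a,None,fx=4,fy=4,interpolation=cv2.INTER_CUBIC);a=cv2.convertScaleAbs(a,alpha=1.6)
cv2.imwrite("pics/crop1.png",a)
E
```

```text
top table z 0.0011864540425894354
7 [ 340  159   71   65 1369] ((611.5051879882812, -292.83148193359375), (130.7495880126953, 182.1906280517578), 32.71149826049805) 0.09797443371660153
8 [256 168  38  14 205] ((683.998046875, 18.54582977294922), (24.44277000427246, 123.09954071044922), 11.264254570007324) 0.026066075614085138
9 [  179   179   164   114 11027] ((486.568359375, 64.85234069824219), (236.87449645996094, 471.970703125), 16.563920974731445) 0.1255236229015011
19 [ 131  228   41   49 1278] ((432.564208984375, 418.9645080566406), (99.06258392333984, 133.05909729003906), 39.961917877197266) 0.09620244038758297
black 837 ((491.49139404296875, 43.83935546875), (225.7983856201172, 845.72900390625), 17.992095947265625) [0.46138606 0.17920057 0.08764102] [0.07153626 0.0861751  0.10948843]
knobheight 1162 ((562.98828125, -132.76040649414062), (217.64776611328125, 505.9334716796875), 31.053194046020508) [ 0.56838968 -0.18794831  0.09158516] [0.08291674 0.08879617 0.10743086]
side table z -0.00044959423801627096
1 [ 235  128   57   52 1433] ((609.8856201171875, -291.30810546875), (13
[... 195 characters left out ...]
1382293701172) 0.12130397062311282
3 [231 213  11  30 173] ((683.59814453125, 21.087005615234375), (22.839445114135742, 121.51091766357422), 11.067855834960938) 0.023045878406522613
4 [ 294  315   61   46 1431] ((434.37347412109375, 421.7215881347656), (98.75479125976562, 132.91259765625), 36.468955993652344) 0.09195473048389224
black 363 ((470.93682861328125, 44.43843078613281), (206.71926879882812, 363.3420715332031), 28.180889129638672) [0.4785196  0.00437185 0.08850789] [0.07355469 0.08986978 0.09961759]
knobheight 829 ((565.390869140625, -133.80126953125), (216.5256805419922, 501.4692687988281), 30.585569381713867) [ 0.54887998 -0.15523173  0.09188483] [0.08265309 0.08816876 0.1087227 ]
```

View pics/crop1.png

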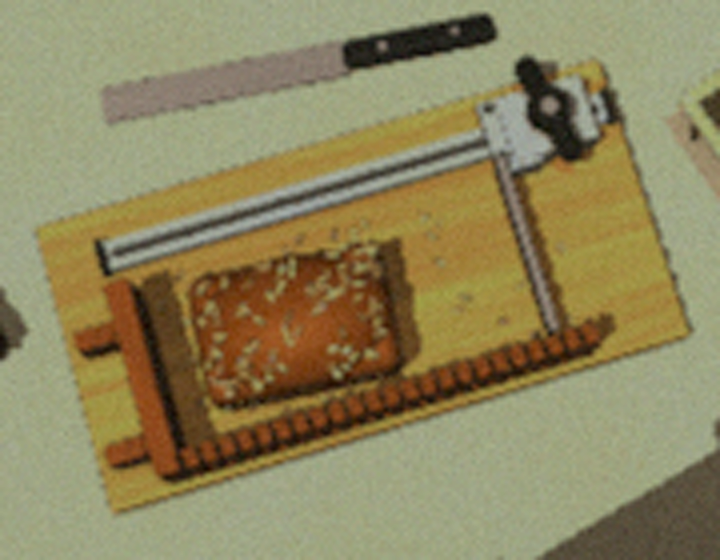

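The crop shows the T-bar tilted across the rail with its ends at crop (530, 65) and (575, 155), the stop plate from (500, 150) to (555, 330), and the loaf turned slightly from the guide. Next I'll express everything in the guide frame.

```bash
cat >> h.py <<'E'
TH=np.radians(16.7);GX=np.array([np.cos(TH),np.sin(TH)]);GY=np.array([-np.sin(TH),np.cos(TH)])
O=np.array([.486,.0662])-.020*GX
def toG(P): d=P[...,:2]-O; return np.stack([d@GX,d@GY,P[...,2]],-1)*np.array([1000,1000,1000])
def toW(gx,gy): return O+gx/1000*GX+gy/1000*GY
E
python3 - <<'E'
from h import *
for n in("top","side"):
    P=np.load(n+"P.npy");G=toG(P);x,y,z=G[...,0],G[...,1],G[...,2]
    c=np.load(n+"0.npz");hsv=cv2.cvtColor(c["color"],cv2.COLOR_RGB2HSV);rgb=c["color"].astype(int)
    def rect(m,nm):
        q=G[m]
        if len(q)<5: print(n,nm,len(q));return
        k,l,st,_=cv2.connectedComponentsWithStats(m.astype(np.uint8));i=1+st[1:,4].argmax();q=G[l==i]
        r=cv2.minAreaRect(q[:,:2].astype(np.float32));print(n,nm,len(q),np.round(np.ravel(r[0]+r[1]+(r[2],)),1),"med",np.round(np.median(q,0),1),np.round(np.percentile(q,2,0),1),np.round(np.percentile(q,98,0),1))
    rect((x>-110)&(x<150)&(abs(y)<250)&(z>16)&(z<33),"board")
    rect((x>40)&(x<160)&(y>-260)&(y<-130)&(z>78)&(z<115),"knob z")
    rect((x>40)&(x<160)&(y>-260)&(y<-130)&(z>68)&(z<115)&(rgb.max(-1)<60),"knob dark")
    rect((x>30)&(x<160)&(y>-260)&(y<-100)&(z>52)&(z<70),"saddle")
    rect((x>-65)&(x<60)&(y>-200)&(y<-90)&(z>50)&(z<85),"plate")
    rect((x>-68)&(x<78)&(y>-110)&(y<152)&(z>75)&(z<110),"loaf dome")
    rect((x>-68)&(x<78)&(y>-110)&(y<152)&(z>45)&(z<110),"loaf")
    rect((x>-70)&(x<78)&(y>150)&(y<200)&(z>90)&(z<125),"endplate top")
    rect((x>78)&(x<112)&(y>-100)&(y<235)&(z>34)&(z<50),"rail")
E
```

```text
top board 5964 [ 20.2  -1.5 472.  236.9  89.9] med [ 16.8 -44.   26.6] [ -95.9 -229.3   19.1] [133.7 227.9  32.5]
top knob z 208 [  93.8 -177.3   31.5   86.8   88.1] med [  92.5 -176.9   97.2] [  51.9 -191.7   84.8] [ 135.  -162.8  105.4]
top knob dark 190 [  92.9 -177.    85.3   30.1   22. ] med [  90.  -176.7   96.9] [  51.6 -191.2   83.2] [ 132.2 -162.3  105. ]
top saddle 232 [  91.5 -148.9   64.7   45.4   11. ] med [  90.7 -149.    62.6] [  62.5 -172.9   53.6] [ 119.8 -128.1   69.4]
top plate 129 [  -2.1 -131.9    8.8  123.9   89.9] med [  -2.4 -130.8   73.6] [ -62.6 -135.9   51.7] [  57.  -127.7   80.8]
top loaf dome 895 [ -7.7  56.2 150.7 102.7  84.4] med [-23.9  53.8 101.8] [-58.9 -17.7  81.3] [ 42.3 128.5 109.7]
top loaf 947 [ -8.   56.2 150.8 103.4  84.4] med [-28.   53.5 101.3] [-60.7 -17.5  56.3] [ 42.3 128.5 109.7]
top endplate top 321 [ -4.4 173.6 129.9  21.1   0.2] med [ -6.4 172.3 111.1] [-67.2 163.3  95.9] [ 56.5 183.  118.6]
top rail 724 [ 94.5  44.7  32.2 289.1   0.4] med [94.  46.6 41.1] [ 82.2 -93.7  34.8] [106.6 183.8  47.8]
side board 4060 [ 18.7   1.9 474.7 235
[... 331 characters left out ...]
de saddle 294 [  77.9 -152.4   89.5   67.3    6.1] med [  87.8 -144.8   61.6] [  33.8 -181.6   53.5] [ 119.8 -124.1   68.7]
side plate 250 [  -2.5 -128.9   14.1  124.6   90. ] med [  -2.1 -127.    65.7] [ -62.9 -133.3   51. ] [  56.7 -122.6   77. ]
side loaf dome 1014 [ -7.4  59.9 151.  102.9  84.2] med [ 10.1  99.7 100.6] [-53.8 -11.   77.5] [ 44.1 134.  109.8]
side loaf 1218 [ -7.5  59.9 151.4 103.3  84.5] med [ 13.8 103.9  97.3] [-53.1 -10.1  51.1] [ 45.9 134.8 109.8]
side endplate top 475 [ -5.3 175.7  24.6 128.4  89.5] med [ -2.5 181.6 108.6] [-66.4 166.3  91. ] [ 57.6 186.8 113.6]
side rail 696 [ 92.9  46.5 292.8  27.1  89.8] med [94.  63.7 39.7] [ 81.7 -92.3  34.9] [105.6 190.6  44.5]
```

```bash
python3 - <<'E'
from h import *
print(bot.tip_reach,toW(95,-176))
for n in("top","side"):
    G=toG(np.load(n+"P.npy"));x,y,z=np.moveaxis(G,-1,0)
    rgb=np.load(n+"0.npz")["color"].astype(int)
    for nm,m in(("z",(z>90)),("z+dark",(z>80)&(rgb.max(-1)<60))):
        q=G[(x>40)&(x<150)&(y>-220)&(y<-140)&(z<112)&m][:,:2]
        w,v=np.linalg.eigh(np.cov(q.T));d=v[:,1]*np.sign(v[0,1]);print(n,nm,len(q),q.mean(0),np.degrees(np.arctan2(d[1],d[0])),np.sqrt(w))
E
```

```text
0.1734 [ 0.60841214 -0.08082472]
top z 188 [  93.44704047 -177.35193372] 10.465369349744698 [ 6.93987847 22.31148495]
top z+dark 187 [  91.30823066 -176.84495821] 10.656104464540489 [ 7.14800466 23.5012983 ]
side z 156 [  93.41781604 -172.33556649] 9.896587201214153 [ 7.37049603 22.59680092]
side z+dark 150 [  95.63801172 -167.47399431] 8.962230601306853 [ 4.94271341 22.81726685]
```

Call:
{"api": "drive_tool", "payload": {
  "claw": [60,60,60,60,60,60,60,60],
  "slide": [
    [0.06,0.08,0],
    [0.12,0.15,0],
    [0.18,0.23,0],
    [0.24,0.31,0],
    [0.3,0.38,0],
    [0.36,0.46,0],
    [0.42,0.53,0],
    [0.45,0.57,0]
  ],
  "yaw": [0.03,0.07,0.07,0.07,0.07,0.07,0.07,0.07],
  "newtons": 50
}}

```text
time: 0.77
tool_pos: [0.3635, -0.3931, 0.4043]
tcp_rot: [-3.061, -0.706, 0.0]
wrist_force: [1.1, -0.7, 0.2]
width: 0.702
grip_force: 0.0
```

Call:
{"api": "drive_tool", "payload": {
  "claw": [60,60,60,60,60,60,60,60],
  "slide": [
    [0.06,0.08,0],
    [0.11,0.14,-0.02],
    [0.16,0.21,-0.04],
    [0.21,0.27,-0.06],
    [0.26,0.33,-0.08],
    [0.31,0.39,-0.09],
    [0.36,0.46,-0.1],
    [0.41,0.52,-0.1]
  ],
  "yaw": [0,0,0,0,0,0,0,0]
}}

```text
time: 1.43
tool_pos: [0.5659, -0.1352, 0.3528]
tcp_rot: [-3.06, -0.706, 0.004]
wrist_force: [1.7, -1.0, 0.5]
width: 0.702
grip_force: 0.0
```

Call:
{"api": "drive_tool", "payload": {
  "claw": [60,60,60,60],
  "slide": [
    [0.04,0.06,0],
    [0.04,0.06,0],
    [0.04,0.06,0],
    [0.04,0.06,0]
  ],
  "yaw": [0,0,0,0]
}}

```text
time: 1.77
tool_pos: [0.5855, -0.1073, 0.3541]
tcp_rot: [-3.061, -0.708, 0.002]
wrist_force: [-0.8, -0.3, -1.4]
width: 0.706
grip_force: 0.0
```

```bash
python3 - <<'E'
from h import *
c=bot.read_camera("wrist");np.savez("w1.npz",**c);cv2.imwrite("pics/w1.png",c["color"][...,::-1])
print(c["mtx"],c["eye"],c["rotation"]);s=bot.read_state();print(s["q"],s["tool_pos"],s["tcp_rot"])
E
```

```text
[[325.1922621   0.        278.1687747]
 [  0.        325.1922621 217.4220943]
 [  0.          0.          1.       ]] [ 0.65424473 -0.07294521  0.32439038] [-0.27411284  0.17233319 -1.10596194]
[-2.24116922e-01  1.51332982e-01  1.83420037e+00 -5.75432762e-04
  1.15731450e+00  8.93435614e-01] [ 0.58524598 -0.10796011  0.35421733] [-3.06111197e+00 -7.06213196e-01  2.13516675e-03]
```

View pics/w1.png

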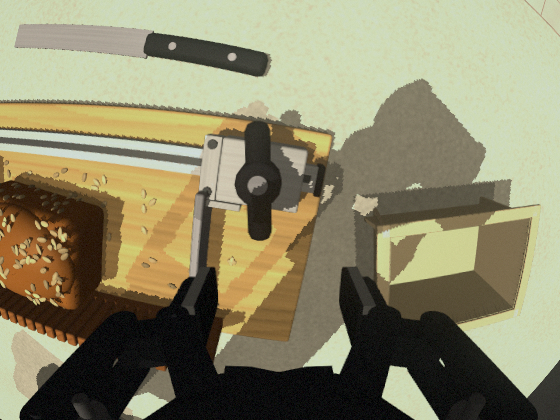

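The wrist view shows the T-bar from (258, 124) to (259, 238), with the hub centre at about (258, 184). I'll cast the dark-blob points onto the z = 0.098 plane.

```bash
cat >> h.py <<'E'
def wray(c,uv,z):
    K=c["mtx"];d=(np.atleast_2d(uv)-[K[0,2],K[1,2]])/K[0,0];r=np.linalg.norm(d,axis=1,keepdims=True)
    s=np.sin(r)/np.maximum(r,1e-9);v=np.c_[d[:,:1]*s,-d[:,1:]*s,-np.cos(r)]
    w=v@cv2.Rodrigues(np.array(c["rotation"]))[0].T;e=np.array(c["eye"])
    return e+w*((z-e[2])/w[:,2:])
def knob(c,box):
    u0,u1,v0,v1=box;g=cv2.GaussianBlur(c["color"],(3,3),0).max(-1);m=np.zeros(g.shape,np.uint8);m[v0:v1,u0:u1]=g[v0:v1,u0:u1]<60
    m=cv2.morphologyEx(m,cv2.MORPH_OPEN,np.ones((5,5)))
    k,l,st,_=cv2.connectedComponentsWithStats(m);i=1+st[1:,4].argmax()
    v,u=np.nonzero(l==i);p=wray(c,np.c_[u,v],.096)[:,:2]
    r=cv2.minAreaRect((p*1000).astype(np.float32))
    w,V=np.linalg.eigh(np.cov(p.T));d=V[:,1]*np.sign(V[0,1])
    return st[i],p.mean(0),r,np.degrees(np.arctan2(d[1],d[0]))
E
python3 - <<'E'
from h import *
c=dict(np.load("w1.npz"));print(knob(c,(225,290,110,250)))
for uv in((258,184),(258,124),(259,238)):print(wray(c,uv,.098),toG(wray(c,uv,.098)))
E
```

```text
(array([ 236,  122,   45,  118, 2947], dtype=int32), array([ 0.6079994, -0.079701 ]), ((606.1277465820312, -80.01454162597656), (86.5461196899414, 31.747257232666016), 26.172609329223633), np.float64(26.593142435800207))
[[ 0.60566712 -0.08049858  0.098     ]] [[  92.46447941 -174.89880863   98.        ]]
[[ 0.64402151 -0.06222811  0.098     ]] [[ 134.45139471 -168.42047267   98.        ]]
[[ 0.56880107 -0.09856637  0.098     ]] [[  51.96137579 -181.61069535   98.        ]]
```

Call:
{"api": "drive_tool", "payload": {
  "claw": [60,60,60,60,60,60,60,60],
  "slide": [
    [0.043,0.056,0],
    [0.043,0.056,0],
    [0.043,0.056,-0.06],
    [0.043,0.056,-0.11],
    [0.043,0.056,-0.15],
    [0.043,0.056,-0.18],
    [0.043,0.056,-0.208],
    [0.043,0.056,-0.208]
  ],
  "yaw": [0,0,0,0,0,0,0,0]
}}

```text
time: 2.48
tool_pos: [0.6052, -0.0805, 0.2473]
tcp_rot: [-3.06, -0.703, 0.009]
wrist_force: [-0.3, 0.1, -0.5]
width: 0.702
grip_force: 0.0
```

Call:
{"api": "drive_tool", "payload": {
  "claw": [30,20,10,10,10,10],
  "slide": [
    [0,0,0],
    [0,0,0],
    [0,0,0],
    [0,0,0],
    [0,0,0],
    [0,0,0]
  ],
  "yaw": [0,0,0,0,0,0],
  "newtons": 50
}}

```text
time: 2.98
tool_pos: [0.6077, -0.0796, 0.2523]
tcp_rot: [3.06, 0.707, 0.002]
wrist_force: [-3.5, -0.9, 7.0]
width: 0.381
grip_force: 50.3
```

```bash
python3 - <<'E'
from h import *
c=bot.read_camera("wrist");np.savez("w2.npz",**c);cv2.imwrite("pics/w2.png",c["color"][...,::-1])
s=bot.read_state();print(s)
E
```

```text
{'time': 3.0333, 'q': array([-1.70775469e-01,  2.82837810e-01,  1.87940779e+00, -5.44426820e-04,
        9.77701087e-01,  9.46411451e-01]), 'joint_vel': array([ 0.00108415,  0.00047295, -0.00074636, -0.00102252,  0.00146654,
        0.0004986 ]), 'joint_torque': array([ 6.96762912e-01, -4.44518852e+01, -3.10256553e+01,  3.05289840e-01,
       -1.04072023e+00, -3.66177410e-02]), 'tool_pos': array([ 0.60772741, -0.07961807,  0.2523018 ]), 'tcp_rot': array([3.06000127e+00, 7.06662800e-01, 2.10837988e-03]), 'wrist_force': array([-3.36251858, -0.31250867,  6.53900086]), 'torque': array([-0.04682058,  0.47001479, -0.04806165]), 'grip_force': 50.27035653591156, 'width': 0.37581337901333994}
```

View pics/w2.png

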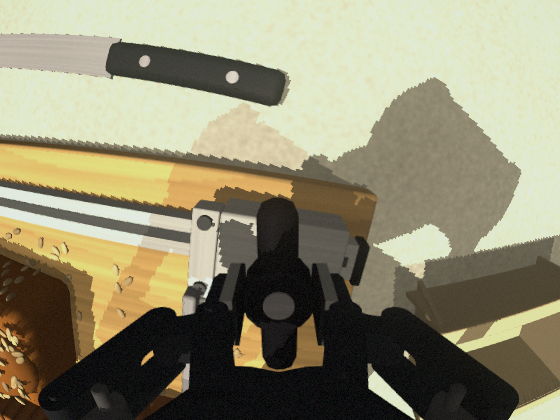

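The pads have closed on the 34 mm hub at about (278, 305), centred between the fingers, with the bar lying between them. Now I'll turn it anticlockwise.

Call:
{"api": "drive_tool", "payload": {
  "claw": [10,10,10,10,10,10,10,10],
  "slide": [
    [0,0,0],
    [0,0,0],
    [0,0,0],
    [0,0,0],
    [0,0,0],
    [0,0,0],
    [0,0,0],
    [0,0,0]
  ],
  "yaw": [0.025,0.05,0.075,0.1,0.125,0.15,0.175,0.2],
  "newtons": 70
}}

```text
time: 3.7
tool_pos: [0.6072, -0.0789, 0.2523]
tcp_rot: [-2.689, -1.622, -0.0]
wrist_force: [-7.0, 3.0, 9.8]
width: 0.373
grip_force: 69.3
```

Call:
{"api": "drive_tool", "payload": {
  "claw": [10,10,10,10,10,10,10,10],
  "slide": [
    [0,0,0],
    [0,0,0],
    [0,0,0],
    [0,0,0],
    [0,0,0],
    [0,0,0],
    [0,0,0],
    [0,0,0]
  ],
  "yaw": [0.03,0.06,0.09,0.12,0.15,0.18,0.19,0.19]
}}

```text
time: 4.37
tool_pos: [0.6065, -0.079, 0.2522]
tcp_rot: [-2.094, -2.338, 0.002]
wrist_force: [-9.2, 1.7, 10.4]
width: 0.371
grip_force: 69.5
```

```bash
python3 - <<'E'
from h import *
c=bot.read_camera("wrist");np.savez("w3.npz",**c);cv2.imwrite("pics/w3.png",c["color"][...,::-1])
s=bot.read_state();print(s["tool_pos"],s["tcp_rot"],s["wrist_force"],s["torque"],s["width"])
E
```

```text
[ 0.60647996 -0.0790648   0.25222068] [-2.09555148 -2.33746109  0.00234101] [-9.20915171  1.72104803 10.76533646] [0.30243734 1.31704524 0.16758757] 0.3751651291381841
```

View pics/w3.png

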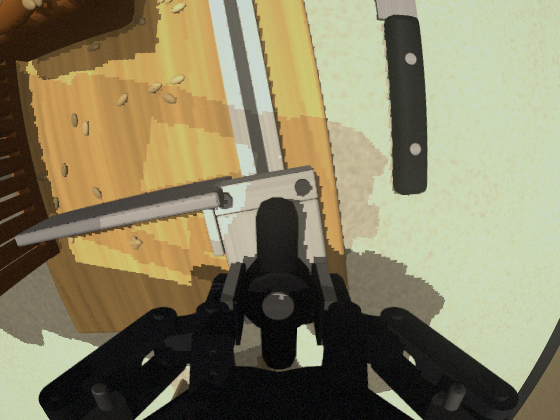

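The bar now lies within about 10° of the rail, roughly vertical in the image at (278, 200–365), so the stop is free. I'll slide it along the rail.

Call:
{"api": "drive_tool", "payload": {
  "claw": [10,10,10,10,10,10,10,10],
  "slide": [
    [-0.003,0.01,0],
    [-0.009,0.03,0],
    [-0.015,0.05,0],
    [-0.021,0.07,0],
    [-0.027,0.09,0],
    [-0.033,0.11,0],
    [-0.036,0.12,0],
    [-0.036,0.12,0]
  ],
  "yaw": [0,0,0,0,0,0,0,0]
}}

```text
time: 5.08
tool_pos: [0.5886, -0.0194, 0.2522]
tcp_rot: [2.097, 2.34, -0.004]
wrist_force: [-7.2, -2.5, 10.0]
width: 0.371
grip_force: 69.4
```

```bash
cat > st.py <<'E'
from h import *
import sys
s=bot.read_state();f=s["wrist_force"];print(s["time"],s["tool_pos"],"G",toG(s["tool_pos"]),"F guide",f[:2]@GX,f[:2]@GY,f[2],"T",s["torque"],s["tcp_rot"],s["width"]*85.4)
if len(sys.argv)>1:
    c=bot.read_camera("side");cv2.imwrite(f"pics/{sys.argv[1]}.png",cv2.resize(c["color"][165:325,230:380,::-1],None,fx=3.5,fy=3.5,interpolation=cv2.INTER_CUBIC))
    for n in("top","side"):
        c=bot.read_camera(n);G=toG(cloud(c));x,y,z=np.moveaxis(G,-1,0)
        for nm,m in(("plate",(x>-65)&(x<55)&(y>-200)&(y<15)&(z>66)&(z<80)),("loaf",(x>-68)&(x<68)&(y>-40)&(y<158)&(z>88)&(z<113))):
            k,l,q,_=cv2.connectedComponentsWithStats(m.astype(np.uint8))
            if k<2: continue
            p=G[l==1+q[1:,4].argmax()];r=cv2.minAreaRect(p[:,:2].astype(np.float32));print(n,nm,len(p),r,np.percentile(p[:,1],[3,97]))
E
python3 st.py
```

```text
5.0833 [ 0.5886046  -0.0194108   0.25224264] G [  93.67583149 -111.48446271  252.24264352] F guide -7.63266412210765 -0.3461850098459749 9.979365461691463 T [-0.30222981  1.15629604 -0.03649687] [ 2.09650971  2.33966569 -0.00357625] 31.699875756207796
```

Call:
{"api": "drive_tool", "payload": {
  "claw": [10,10,10,10,10,10,10,10],
  "slide": [
    [-0.005,0.01,0],
    [-0.011,0.03,0],
    [-0.017,0.05,0],
    [-0.022,0.068,0],
    [-0.025,0.078,0],
    [-0.028,0.088,0],
    [-0.031,0.098,0],
    [-0.031,0.098,0]
  ],
  "yaw": [0,0,0,0,0,0,0,0]
}}

```text
time: 5.75
tool_pos: [0.5739, 0.0288, 0.2523]
tcp_rot: [2.094, 2.338, -0.003]
wrist_force: [-5.4, -6.2, 6.7]
width: 0.376
grip_force: 69.4
```

```bash
python3 st.py s1
```

```text
5.75 [0.5738844  0.02875082 0.2522642 ] G [ 93.41623901 -61.12417412 252.26420389] F guide -6.973146967872401 -4.406100387888815 6.661320961662258 T [-1.00371101  0.74934388 -0.02561038] [ 2.09433286  2.33782642 -0.00305559] 32.10987852454243
top loaf 490 ((-7.283077239990234, 97.29425048828125), (75.43128204345703, 99.57449340820312), 85.00260162353516) [ 65.67362852 132.84355919]
side plate 29 ((42.50325012207031, -17.94681167602539), (23.965089797973633, 9.904786109924316), 6.070345878601074) [-22.78874572 -13.27345081]
side loaf 1095 ((-10.459064483642578, 65.12425994873047), (150.36264038085938, 101.34423828125), 85.8325424194336) [ -2.55423132 135.7650939 ]
```

View pics/s1.png

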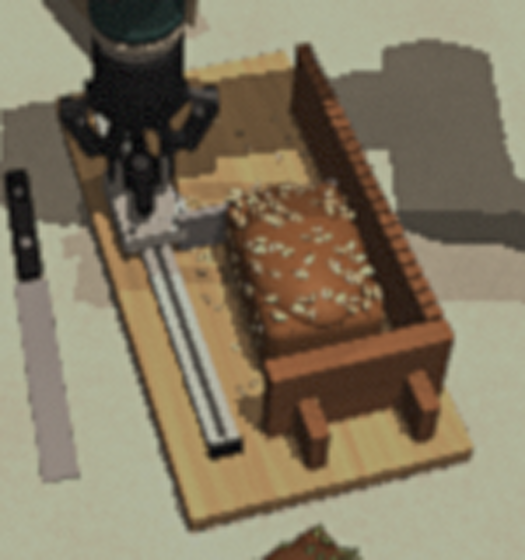

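In the side crop the stop plate at about (200, 225) has just met the loaf near (235, 240). The loaf is still short of the end plate, so I'll push on more slowly.

Call:
{"api": "drive_tool", "payload": {
  "claw": [10,10,10,10,10,10,10,10],
  "slide": [
    [-0.002,0.005,0],
    [-0.003,0.01,0],
    [-0.005,0.016,0],
    [-0.006,0.022,0],
    [-0.008,0.028,0],
    [-0.01,0.034,0],
    [-0.011,0.038,0],
    [-0.012,0.04,0]
  ],
  "yaw": [0,0,0,0,0,0,0,0]
}}

```text
time: 6.57
tool_pos: [0.5682, 0.0478, 0.2523]
tcp_rot: [2.093, 2.337, -0.004]
wrist_force: [-2.2, -9.7, 6.1]
width: 0.372
grip_force: 69.3
```

```bash
python3 st.py
```

```text
6.5667 [0.56821496 0.04778369 0.2522654 ] G [ 93.45521489 -41.2648912  252.26539885] F guide -4.919322448145732 -8.64321471275724 6.121450880778738 T [-1.68444142  0.52082945  0.06850808] [ 2.09344461  2.33684452 -0.00414663] 31.741011987624475
```

Call:
{"api": "drive_tool", "payload": {
  "claw": [10,10,10,10,10,10],
  "slide": [
    [-0.001,0.003,0],
    [-0.002,0.006,0],
    [-0.003,0.009,0],
    [-0.004,0.012,0],
    [-0.004,0.014,0],
    [-0.004,0.014,0]
  ],
  "yaw": [0,0,0,0,0,0]
}}

```text
time: 7.07
tool_pos: [0.5662, 0.0547, 0.2522]
tcp_rot: [2.094, 2.337, -0.004]
wrist_force: [-4.4, -9.3, 7.6]
width: 0.369
grip_force: 69.4
```

```bash
python3 st.py
```

```text
7.0667 [0.56617745 0.05473308 0.25224479] G [ 93.50062667 -34.02310945 252.24478707] F guide -6.9055489044832274 -7.636754086489054 7.581923170668491 T [-1.56560095  0.63666687 -0.00481815] [ 2.09374761  2.33697051 -0.00434648] 31.502449973773032
```

Call:
{"api": "drive_tool", "payload": {
  "claw": [10,10,10],
  "slide": [
    [-0.0005,0.002,0],
    [-0.001,0.004,0],
    [-0.001,0.004,0]
  ],
  "yaw": [0,0,0]
}}

```text
time: 7.32
tool_pos: [0.5656, 0.0567, 0.2523]
tcp_rot: [2.094, 2.337, -0.005]
wrist_force: [-4.4, -9.7, 7.5]
width: 0.377
grip_force: 69.4
```

```bash
python3 st.py
```

```text
7.3167 [0.5656147  0.05669847 0.25225376] G [ 93.52638368 -31.97890431 252.25376062] F guide -7.054357440725095 -8.03265918253001 7.5185824095221925 T [-1.65279805  0.63831968  0.07249225] [ 2.09379514  2.33704062 -0.00460524] 32.21232305696683
```

Call:
{"api": "drive_tool", "payload": {
  "claw": [10,10,10],
  "slide": [
    [-0.0006,0.002,0],
    [-0.0006,0.002,0],
    [-0.0006,0.002,0]
  ],
  "yaw": [0,0,0]
}}

```text
time: 7.57
tool_pos: [0.5653, 0.0577, 0.2522]
tcp_rot: [2.094, 2.337, -0.004]
wrist_force: [-4.2, -10.4, 7.2]
width: 0.37
grip_force: 69.4
```

Call:
{"api": "drive_tool", "payload": {
  "claw": [10,10,10],
  "slide": [
    [-0.0006,0.002,0],
    [-0.0006,0.002,0],
    [-0.0006,0.002,0]
  ],
  "yaw": [0,0,0]
}}

```text
time: 7.82
tool_pos: [0.5652, 0.0582, 0.2523]
tcp_rot: [2.093, 2.337, -0.005]
wrist_force: [-3.1, -12.3, 7.7]
width: 0.373
grip_force: 69.3
```

```bash
python3 st.py s2
```

```text
7.8167 [0.56516531 0.05822399 0.25227524] G [ 93.53432051 -30.38859003 252.27524409] F guide -6.476641445503194 -10.94825146998307 7.693343655707325 T [-2.02093907  0.60500299  0.10282137] [ 2.09296672  2.33653817 -0.00523823] 31.842025317878438
top loaf 434 ((-15.711559295654297, 124.43746948242188), (68.77420043945312, 101.01453399658203), 87.84925079345703) [ 96.55188621 156.67735459]
side plate 21 ((40.38375473022461, 12.147500038146973), (26.38381004333496, 8.887250900268555), 12.294694900512695) [ 6.80041783 14.83386872]
side loaf 971 ((-14.871990203857422, 86.76914978027344), (101.08280944824219, 141.61019897460938), 0.5237343311309814) [ 23.84828334 155.10887095]
```

View pics/s2.png

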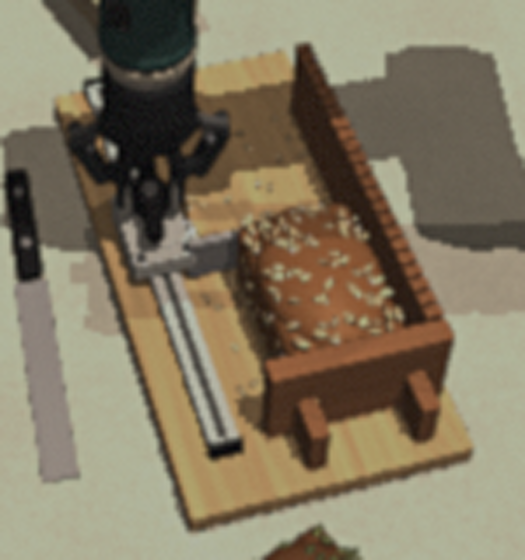

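In the side crop the loaf is up against the end plate near (350, 350) and sits about square, with the residual angle around 0.5–2°. The push force is starting to rise.

Call:
{"api": "drive_tool", "payload": {
  "claw": [10,10,10],
  "slide": [
    [-0.0006,0.002,0],
    [-0.0006,0.002,0],
    [-0.0006,0.002,0]
  ],
  "yaw": [0,0,0]
}}

```text
time: 8.22
tool_pos: [0.5651, 0.0585, 0.2523]
tcp_rot: [2.092, 2.336, -0.006]
wrist_force: [-1.9, -15.6, 6.7]
width: 0.373
grip_force: 69.2
```

```bash
python3 st.py
```

```text
8.2167 [0.56505323 0.05854675 0.25228162] G [ 93.51971909 -30.0472291  252.28162238] F guide -6.299885991635517 -14.389919926573185 6.743231404491479 T [-2.47554211  0.38758923 -0.02383992] [ 2.09167453  2.3358269  -0.0064882 ] 31.896546043411224
```

Call:
{"api": "drive_tool", "payload": {
  "claw": [10,10,10,10,10,10,10,10],
  "slide": [
    [0,0,0],
    [0,0,0],
    [0,0,0],
    [0,0,0],
    [0,0,0],
    [0,0,0],
    [0,0,0],
    [0,0,0]
  ],
  "yaw": [-0.025,-0.05,-0.075,-0.1,-0.125,-0.15,-0.175,-0.2]
}}

```text
time: 8.88
tool_pos: [0.5658, 0.0584, 0.2523]
tcp_rot: [2.712, 1.569, 0.0]
wrist_force: [2.8, -16.7, 3.5]
width: 0.376
grip_force: 69.2
```

```bash
python3 st.py
```

```text
8.8833 [0.56584421 0.05836813 0.25233674] G [ 94.22600975 -30.4456166  252.33673689] F guide -2.107728566166591 -16.76618346449086 3.4648072723081533 T [-2.50075949 -0.05231451  0.13338576] [2.71169369e+00 1.56915941e+00 9.74978574e-05] 32.072609674349955
```

Call:
{"api": "drive_tool", "payload": {
  "claw": [10,10,10,10,10,10,10,10],
  "slide": [
    [0,0,0],
    [0,0,0],
    [0,0,0],
    [0,0,0],
    [0,0,0],
    [0,0,0],
    [0,0,0],
    [0,0,0]
  ],
  "yaw": [-0.03,-0.06,-0.09,-0.12,-0.15,-0.18,-0.205,-0.205]
}}

```text
time: 9.55
tool_pos: [0.5665, 0.0577, 0.2525]
tcp_rot: [3.068, 0.631, 0.007]
wrist_force: [2.9, -20.8, 2.2]
width: 0.374
grip_force: 69.3
```

```bash
python3 st.py
```

```text
9.55 [0.56645204 0.05765811 0.25246899] G [ 94.60417221 -31.30035603 252.46899281] F guide -3.184096337769801 -20.785134870878192 2.1946204915154466 T [-3.01729747 -0.44337195  0.00354745] [3.06753853 0.63077592 0.00687236] 31.9470977832802
```

Call:
{"api": "drive_tool", "payload": {
  "claw": [40,55,55,55],
  "slide": [
    [0,0,0],
    [0,0,0],
    [0,0,0],
    [0,0,0]
  ],
  "yaw": [0,0,0,0]
}}

```text
time: 9.88
tool_pos: [0.5646, 0.0619, 0.2509]
tcp_rot: [-3.077, -0.634, -0.001]
wrist_force: [-0.3, 0.2, 0.0]
width: 0.646
grip_force: 0.0
```

Call:
{"api": "drive_tool", "payload": {
  "claw": [55,55,55,55,55,55,55,55],
  "slide": [
    [0,0,0.03],
    [0,0,0.08],
    [0,0,0.15],
    [0,0,0.22],
    [0,-0.07,0.25],
    [-0.03,-0.14,0.25],
    [-0.03,-0.22,0.25],
    [-0.03,-0.3,0.25]
  ],
  "yaw": [0,0,0,0,0,0,0,0]
}}

```text
time: 10.55
tool_pos: [0.549, -0.0887, 0.3768]
tcp_rot: [3.076, 0.638, 0.003]
wrist_force: [1.4, -0.7, -0.2]
width: 0.646
grip_force: 0.0
```

Call:
{"api": "drive_tool", "payload": {
  "claw": [55,55,55,55],
  "slide": [
    [0,-0.07,0],
    [0,-0.14,0],
    [0,-0.2,0],
    [0,-0.2,0]
  ],
  "yaw": [0,0,0,0]
}}

```text
time: 10.88
tool_pos: [0.5494, -0.1926, 0.3759]
tcp_rot: [3.075, 0.629, 0.001]
wrist_force: [0.6, -0.4, 0.5]
width: 0.644
grip_force: 0.0
```

```bash
python3 - <<'E'
from h import *
s=bot.read_state();print(s["time"],s["tool_pos"],s["wrist_force"])
for n in("top","side"):
    c=bot.read_camera(n);G=toG(cloud(c));x,y,z=np.moveaxis(G,-1,0)
    if n=="top":cv2.imwrite("pics/t3.png",cv2.convertScaleAbs(cv2.resize(c["color"][165:305,170:350,::-1],None,fx=4,fy=4,interpolation=cv2.INTER_CUBIC),alpha=1.6))
    for nm,m in(("plate",(x>-65)&(x<55)&(y>-60)&(y<22)&(z>66)&(z<80)),("loaf",(x>-70)&(x<68)&(y>0)&(y<160)&(z>84)&(z<113)),("knob",(x>40)&(x<150)&(y>-80)&(y<20)&(z>90)&(z<112)),("pan",(y<-255)&(y>-500)&(z>15)&(z<110)&(x<250)&(x>-100)),("cool",(y>245)&(y<500)&(z>15)&(z<110)&(x<200)&(x>-200))):
        k,l,q,_=cv2.connectedComponentsWithStats(m.astype(np.uint8))
        p=G[l==1+q[1:,4].argmax()][:,:2];r=cv2.minAreaRect(p.astype(np.float32));w,v=np.linalg.eigh(np.cov(p.T));d=v[:,1]*np.sign(v[0,1])
        print(n,nm,len(p),r,"pca",np.degrees(np.arctan2(d[1],d[0])),p.mean(0))
E
```

```text
10.8833 [ 0.54940809 -0.19258378  0.37593941] [ 0.55212882 -0.39326499  0.52855408]
top plate 100 ((-4.802082061767578, 9.584917068481445), (7.952882289886475, 118.75159454345703), 89.99099731445312) pca -0.12579008957941032 [-3.6812809   9.61029115]
top loaf 1094 ((-14.632362365722656, 86.83531188964844), (146.2017059326172, 102.30126190185547), 89.95355224609375) pca 89.96714304709643 [-19.17366086  85.14039282]
top knob 193 ((93.48207092285156, -36.09437561035156), (32.212120056152344, 83.72779083251953), 84.58692169189453) pca 7.443555863529728 [ 93.76462654 -36.23112641]
top pan 341 ((-0.3354339599609375, -442.752685546875), (55.993553161621094, 128.10791015625), 46.764137268066406) pca -47.92800836112711 [  13.5355593  -448.09580043]
top cool 1514 ((69.37528991699219, 355.32281494140625), (98.71463012695312, 137.12677001953125), 22.123706817626953) pca -65.9798507678937 [ 63.53993284 348.55055005]
side plate 31 ((39.872398376464844, 12.395017623901367), (28.644378662109375, 10.675287246704102), 5.296449661254883) pca 0.15682052574839397 [41.48904647 12.88853339]
side loaf 1015 ((-15.336631774902344, 88.24886322021484), (101.84168243408203, 143.07191467285156), 0.14943531155586243) pca -84.2427703630773 [-6.3344859  99.61813263]
side knob 186 ((94.12776184082031, -32.86871337890625), (87.08356475830078, 34.014549255371094), 19.08462142944336) pca 6.890673778453662 [ 94.39754426 -31.18160673]
side pan 1425 ((35.91697692871094, -377.3508605957031), (131.6897735595703, 189.20814514160156), 15.869552612304688) pca -78.82018009427132 [  31.02591064 -382.93636473]
side cool 2401 ((70.12493896484375, 357.9278564453125), (100.99507141113281, 135.9590606689453), 23.063600540161133) pca -62.97621111945325 [ 76.556884   371.14188457]
```

View pics/t3.png

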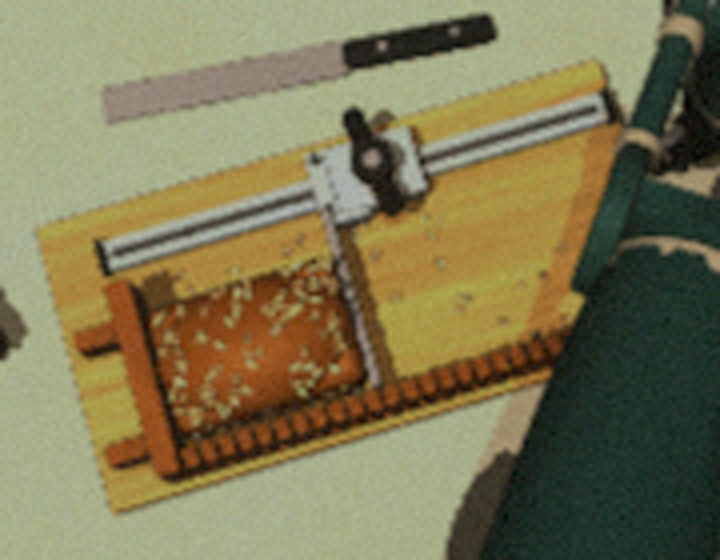

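The crop shows the loaf square between the end plate (about px 150, 380) and the stop plate (350, 310). The T-bar is back across the rail at 7°, which puts the knob at about 1.45 rad, and the knife hasn't moved.

```bash
python3 -c "
from workcell import bot
print(bot.finish_job())"
```

```text
the job is handed in; nothing more can be done
None
```

The job is handed in: the loaf sits squarely and snugly between the stop and the end plate, and the stop is locked with the knob at about 1.45 rad. The push on the stop stayed at about 21 N or less, and I saw no change in the other loaf, the pan or the knife.

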